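# Start the crank bolt in the bench clamp

## Robot

A 6-joint arm with a two-finger parallel gripper is mounted at the origin on the work surface. World frame = base frame: x ahead of the robot, y to its left, z up, the work surface at z = 0. Lengths are in mm, angles in rad, forces in N, time in s.
With the tool pointing down it reaches from about 350 to 775 mm from the base axis. Payload 7.3 kg.
Tool frame: the origin (TCP) lies on the centre line of the jaws, within the pads' length; the fingertips stand 17 mm ahead of it and the grasp point (between the pads) lies 2 mm behind it; z points along the fingers, y is the line along which they close (so a half turn about z gives the same grasp; the last joint's range is limited). The gripper opens to 92 mm and grips with 3 to 60 N. Pads are 19 mm wide; open, the fingers measure 130 mm over their backs; the gripper's body (75 mm by 190 mm) begins 47 mm behind the grasp point.
Start: joints at [-1.445, 0.342, 1.524, -0, 1.275, -0.146], TCP at [140.966, -505.739, 243.741] pointing down, gripper open.
Joint ranges: [-2.53, 2.53], [-0.77, 2.02], [0.04, 2.7], [-1, 4.14], [0.28, 2.66], [-3.11, 3.11]. Speed limits (rad/s): [2.57, 2.57, 3.14, 3.14, 3.14, 3.14].

## Interface

Orientations are given as [roll, pitch, yaw] about the fixed x, y, z axes, in that order (R = Rz(yaw) Ry(pitch) Rx(roll)).
In Python, from plant import bot gives the robot as it stands. The module is installed in compiled form; this text tells all that it offers.
- The arm moves only by the shell command python3 -m pendant 'ROWS'. ROWS is JSON, a list of rows, each a list of 3 entries, a list of its own where there are three numbers: the shift along the world's x, y, z as a fraction of full scale, then the turn, a rotation vector about the world's x, y, z as a fraction of full scale, then the opening, from -1 (shut) to 1 (fully open), so that 0 is half open. In form: [[[tx, ty, tz], [rx, ry, rz], claw], ...]. A call has exactly 10 rows; each row shifts and turns the commanded pose from where the row before left it; what a row does not reach is not made up. Full scale, the value 1, is 30 mm for a shift and 0.12 rad for a turn. A row lasts 1/12 s, in which the tool goes at most 41.7 mm and 7.16 degrees, less where a joint would pass 70% of its speed; a pose out of reach is approached as far as the arm can. A call with a number of a shift or a turn outside -1 to 1 is refused whole. A call with a gripper value outside its range is refused whole. The fingers move at their own pace and stop on an object; the grip force is fixed at half the most. Time passes only in rows, so rows that do not move let the fingers close, or fill a call up. It gives the time, the measured TCP pose, the force, the opening and the grip force at its end, in the units of the state.
- bot.get_obs(): the state, without advancing time (a new reading comes with each control period).
- bot.capture(name): name is "scene" or "side" or "wrist"; returns the picture (384x512x3 uint8, blue, green, red); there is no depth.
- bot.camera_params(name): a dict with "fovy" (degrees; the focal length in pixels is half the picture's height over the tangent of half this angle, whatever the lens; pixels are square), "cx", "cy" (the principal point, pixels), "camera_from_world" (4x4, takes a point from world to camera coordinates). Camera axes: x right, y down, z forward; pixel columns grow to the right and rows downward; lengths in mm; the calibration is good to about 2 mm. A picture is of the moment at which its call begins: read the wrist's pose just before it. camera_params takes no time and is no camera call; for the wrist camera it gives the pose at the moment of the call.
- bot.close_job(): hands the job in; it is judged then, once.
The state is a dict: "time": time; "joint_positions": joint angles; "dq": joint speeds; "tau": joint torques, N m; "tool_pos": TCP position; "tcp_rot": TCP orientation; "contact_force": force on the tool from outside, world axes, zero at the start; "moment": the same for the moment, N m; "grip_width": finger opening in mm; "finger_force": force on a finger pad.
Only numpy, scipy, OpenCV 4.12 (cv2) and the standard library are available. Lean on these libraries where they do the work, as an engineer would, in place of code of your own. Each camera call takes 0.05 s, during which the arm holds its last target. There are 200 camera calls.

## Task

Lift the crank bolt out of its wooden stand, slide it upright into the steel clamp boss with its crank pointing away from the boss's pointer tab, and let its lug rest on the thread. Then take the knob and turn the crank backward (anticlockwise from above) until you feel the thread drop, turn it forward (clockwise) one turn, and finish there, still gripping the knob so that the started bolt is held. Leave the tools and other things on the bench alone.

Things in the scene. Friction and masses are not known exactly. Their poses are not given: they have to be found in the camera images.
- bolt: Loose upright steel crank bolt, 0.36 kg. Origin: centre of its tip; z up along it; x along the crank. Shank 16 mm round, tip coned to 9 mm over 5 mm. Neck 18 mm round from 71 to 101 mm above the tip. Crank arm: bar 18 mm wide, 100 to 108 mm up, x = -25 to +67 mm. Counterweight, 32 mm round, at x = -35 mm, 98 to 116 mm up.
- bolt_head (a point): Centre of the square head on the bolt's axis, 130 mm above the tip: 20 x 20 mm (sides along the bolt's x and y), from 108 to 152 mm above the tip. Lift the bolt by it, best near 137 mm up with the fingers on its two y sides, across the crank.
- bolt_lug (a point): Middle of the lug's underside: the one lug is a 4 mm thick stub that sticks out of the shank along the bolt's +x, straight below the crank arm, to 15.5 mm from the axis. This point is 13.5 mm out and 60 mm above the tip.
- bolt_seat (a point): Point on the bolt's axis level with the underside of the lug, 60 mm above the tip.
- knob: Round upright wooden crank knob, 20 mm in diameter, 36 mm tall, at x = +55 mm of the bolt. Origin: centre of its underside, 126 mm above the bolt's tip when free. It spins freely on its pin, so it can be carried round the bolt's axis in a circle of 55 mm radius without turning the hand.
- knob_top (a point): Centre of the knob's top. The knob slides along its pin on a spring of 0.35 N per mm, 16 mm down and 6 mm up from free. Held 6 mm below free it pushes the lug down with 2 N. With the hand kept level, the upward push on the hand grows as the lug climbs and falls by about 3 N when the thread drops. Turning forward, the bolt sinks 9 mm per turn: lower the hand with it.
- boss: Steel clamp boss fixed to the bench: a 60 mm square block 61 mm tall with a round through guide hole of 17.2 mm for the shank; on it a round collar, 50 mm outside, bore 34 mm, rim 93 mm above the bench. Origin: centre of the underside, z up; +x points to the pointer tab, a bare metal finger 8 mm wide and 22 mm long on the collar's outside. A low foot with one bolt sticks out on the same side.
- thread_start (a point): On the boss's axis, 89 mm above the bench, axes as the boss: the height of the start of the thread ridge, which begins at the pointer tab. bolt_seat is level with it with the lug at the top of the ridge, 9 mm lower just after the drop, 18 mm lower when started one turn.
- guide_mouth (a point): Mouth of the guide hole, on the boss's axis 61 mm above the bench. Above it, inside the collar, one greased right-hand ridge, 3 mm thick, 22 mm free opening, winds 2.6 turns down clockwise from above, 9 mm a turn. The lug rests on it and climbs when turned anticlockwise, until it passes the tab and drops onto the turn below; turned clockwise from there it is captured.
- stand: Wooden block 70 x 70 x 65 mm fixed to the bench with a blind hole, 19 mm wide and 55 mm deep, in which the bolt stands with its tip 10 mm above the bench. Origin: centre of the underside.
- hammer: Hammer lying on the bench, to be left alone.
- tin: Tin, 64 mm in diameter and 75 mm tall, to be left alone.
- offcut: Bent flat aluminium offcut, 6 mm thick, about 110 mm, lying on the bench, to be left alone.
Things that resemble listed ones, but are neither listed nor needed, are in the scene too. Leave any red look-alike of the bolt alone.

How it is judged:
By the outcome, as a careful person would: the job done as asked, in the order asked, and still so for the second after the job is handed in, while the arm keeps its last pose, push and grip.
It also fails if it takes over 72 s, if anything falls off the work surface, if the arm or the gripper's body presses on something with over 40 N, if the wrist force passes 120 N, or if a joint passes its speed limit or range.

## Working session

There is one attempt and no reset: what is moved stays moved. The work goes in short steps, Python scripts to look and compute and a shell command to move; the robot and the scene stay as the last step left them, time stands still between calls to the robot, and variables do not carry over. Pictures are saved under pics/ and viewed, at most 11 in all, crops included, and the job is handed in when it is done.

```bash
mkdir -p pics; cat > h.py <<'E'
from plant import bot
import numpy as np, cv2
def P(n):
    p=bot.camera_params(n); f=192/np.tan(np.radians(p["fovy"])/2)
    return f,p["cx"],p["cy"],np.array(p["camera_from_world"])
def ray(n,uv,prm=None):
    f,cx,cy,T=prm or P(n); d=T[:3,:3].T@np.array([(uv[0]-cx)/f,(uv[1]-cy)/f,1]); return -T[:3,:3].T@T[:3,3],d
def onz(n,uv,z,prm=None):
    o,d=ray(n,uv,prm); return o+d*(z-o[2])/d[2]
def proj(n,X,prm=None):
    f,cx,cy,T=prm or P(n); c=T[:3,:3]@np.array(X)+T[:3,3]; return np.array([cx+f*c[0]/c[2],cy+f*c[1]/c[2]])
def tri(pairs):
    A=0;b=0
    for o,d in pairs:
        d=d/np.linalg.norm(d); M=np.eye(3)-np.outer(d,d); A=A+M; b=b+M@o
    return np.linalg.solve(A,b)
E
python3 - <<'E'
from h import *
s=bot.get_obs(); print(s["time"],s["tool_pos"],s["tcp_rot"],s["grip_width"],s["contact_force"])
for n in("scene","side","wrist"):
    im=bot.capture(n); cv2.imwrite(f"pics/{n}0.png",im); f,cx,cy,T=P(n); print(n,f,cx,cy,-T[:3,:3].T@T[:3,3],T[2,:3])
a=[cv2.imread(f"pics/{n}0.png") for n in("scene","side")]
cv2.imwrite("pics/both0.png",cv2.resize(np.vstack(a),(400,600)))
E
```

```text
0.0 [ 140.92017416 -505.33824236  243.03880534] [-3.14005894e+00 -2.33915698e-04  2.71817234e-01] 91.66376471413295 [ 0.04554016 -0.24621751  0.72396214]
scene 437.75223194635464 263.21406795131855 185.89810282775133 [1127.74967725  359.24332904  850.81446592] [-0.56513424 -0.27384164 -0.77822493]
side 480.04792131394635 250.36609293376497 192.4433866267432 [  70.01966903  659.74760889 1058.31103989] [ 0.43151104 -0.45191047 -0.78075294]
wrist 337.9266557938211 256.3203157428389 194.0689803660359 [ 204.38097582 -487.46441599  383.85467719] [-0.23784394 -0.06688057 -0.96899807]
```

View pics/scene0.png

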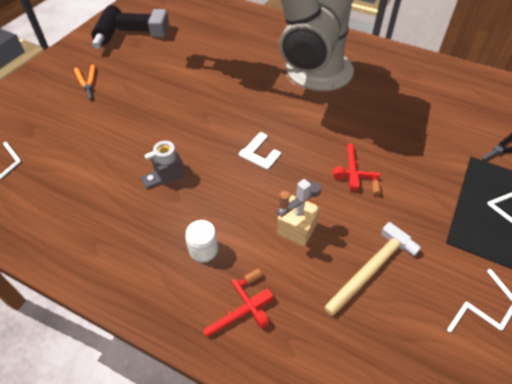

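View pics/side0.png

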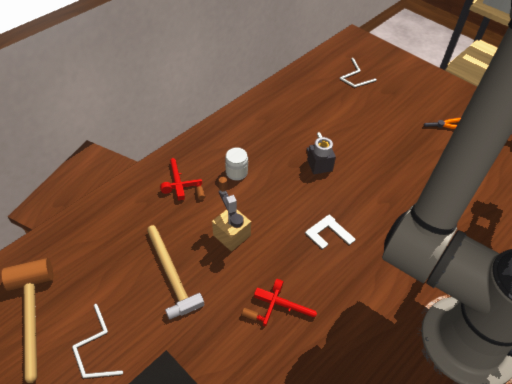

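Scene: the bolt in its wooden stand is at (298,210), with two red look-alikes lying at (355,172) and (245,303). The boss is at (163,160) with its tab at (150,156) and foot at (151,180). Side: stand (232,228), knob about (223,181), boss (322,153). Only the grey bolt upright in the wooden stand fits the description. I'll confirm it in one enlarged crop.

```bash
python3 - <<'E'
from h import *
s=cv2.imread("pics/scene0.png"); d=cv2.imread("pics/side0.png")
c=lambda im,x,y:cv2.resize(im[y:y+75,x:x+100],(400,300),interpolation=cv2.INTER_CUBIC)
cv2.imwrite("pics/crop1.png",np.vstack([np.hstack([c(s,250,170),c(s,120,125)]),np.hstack([c(d,185,170),c(d,275,115)])]))
E
```

```text
(no output)
```

View pics/crop1.png

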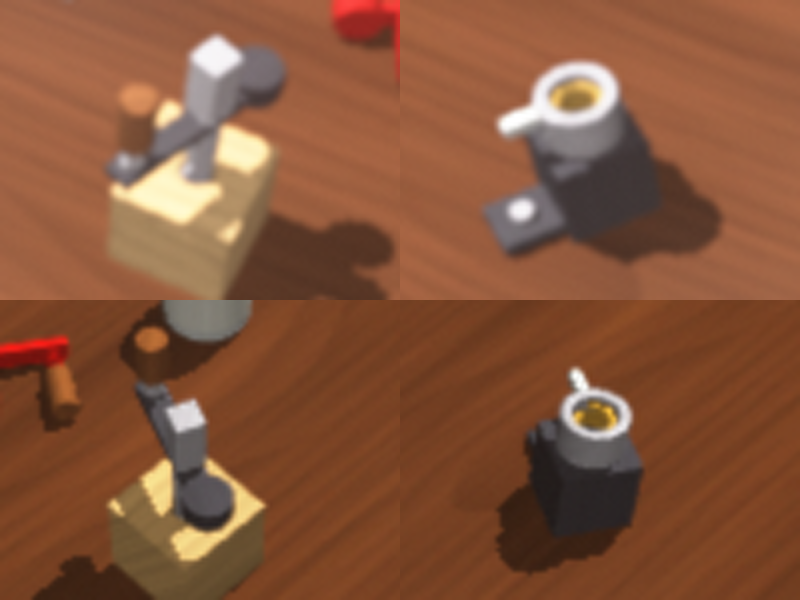

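The crop confirms it: an upright grey bolt with a wooden knob, and the boss with a light tab finger and a foot on the same side. Next I compute positions.

```bash
python3 - <<'E'
from h import *
pts=dict(head=((304.2,183),(231.7,197.7),162),knob=((284.8,194),(222.7,179.5),172),rim=((163.7,147.5),(324.2,143.2),93),tab=((146.7,156.2),(318.7,133.2),90))
R={}
for k,(a,b,z) in pts.items():
    R[k]=tri([ray("scene",a),ray("side",b)]); print(k,R[k].round(1),onz("scene",a,z).round(1),onz("side",b,z).round(1))
ang=lambda v:np.arctan2(v[1],v[0])
print(ang(R["knob"]-R["head"]),ang(R["tab"]-R["rim"]),[np.linalg.norm((R[a]-R[b])[:2]) for a,b in(("knob","head"),("tab","rim"))], [np.hypot(*R[k][:2]) for k in R])
E
```

```text
head [583.8 186.7 164.6] [582.4 187.6 162. ] [585.3 183.7 162. ]
knob [634.2 167.  173.2] [633.6 167.3 172. ] [635.  165.7 172. ]
rim [ 581.6 -171.5   93.6] [ 581.5 -171.1   93. ] [ 582.1 -172.9   93. ]
tab [ 620.2 -194.1   89.6] [ 621.1 -192.3   90. ] [ 620.3 -195.5   90. ]
-0.3723618036238312 -0.5305972508624662 [np.float64(54.13975135219934), np.float64(44.73483072047235)] [np.float64(612.9074220304019), np.float64(655.8264536652546), np.float64(606.3351041374135), np.float64(649.8363651601895)]
```

```bash

python3 -m pendant '[[[0.615,0.962,0.02],[0,0,0.867],1],[[0.615,0.962,0.02],[0,0,0.867],1],[[0.615,0.962,0.02],[0,0,0.867],1],[[0.615,0.962,0.02],[0,0,0.867],1],[[0.615,0.962,0.02],[0,0,0.867],1],[[0.615,0.962,0.02],[0,0,0.867],1],[[0.615,0.962,0.02],[0,0,0.867],1],[[0.615,0.962,0.02],[0,0,0.867],1],[[0.615,0.962,0.02],[0,0,0.867],1],[[0.615,0.962,0.02],[0,0,0.867],1]]'
python3 -m pendant '[[[0.615,0.962,0.02],[0,0,0.867],1],[[0.615,0.962,0.02],[0,0,0.867],1],[[0.615,0.962,0.02],[0,0,0.867],1],[[0.615,0.962,0.02],[0,0,0.867],1],[[0.615,0.962,0.02],[0,0,0.867],1],[[0.615,0.962,0.02],[0,0,0.867],1],[[0.615,0.962,0.02],[0,0,0.867],1],[[0.615,0.962,0.02],[0,0,0.867],1],[[0.615,0.962,0.02],[0,0,0.867],1],[[0.615,0.962,0.02],[0,0,0.867],1]]'
python3 -m pendant '[[[0.615,0.962,0.02],[0,0,0.867],1],[[0.615,0.962,0.02],[0,0,0.867],1],[[0.615,0.962,0.02],[0,0,0.867],1],[[0.615,0.962,0.02],[0,0,0.867],1],[[0,0,0],[0,0,0],1],[[0,0,0],[0,0,0],1],[[0,0,0],[0,0,0],1],[[0,0,0],[0,0,0],1],[[0,0,0],[0,0,0],1],[[0,0,0],[0,0,0],1]]'
python3 - <<'E'
from h import *
s=bot.get_obs(); print(s["time"],s["tool_pos"],s["tcp_rot"],s["joint_positions"],s["contact_force"])
prm=P("wrist"); im=bot.capture("wrist")
print(proj("wrist",(584,187,162),prm),proj("wrist",(634,167,172),prm))
cv2.imwrite("pics/w1.png",im); np.save("w1T.npy",prm[3])
E
```

```text
time: 0.98
tool_pos: [325.9, -215.5, 249.8]
tcp_rot: [3.141, -0.0, 1.317]
contact_force: [1.0, 0.4, -0.0]
grip_width: 92.0
finger_force: 0.0
time: 1.82
tool_pos: [510.4, 73.2, 255.5]
tcp_rot: [-3.141, -0.0, 2.358]
contact_force: [0.8, -0.7, 0.2]
grip_width: 91.8
finger_force: 0.0
time: 2.65
tool_pos: [583.6, 186.0, 258.6]
tcp_rot: [3.141, 0.0, 2.767]
contact_force: [-0.7, 0.2, 0.6]
grip_width: 91.6
finger_force: 0.0
2.65 [583.57020447 186.03222094 258.57298264] [3.14134618e+00 3.29237476e-04 2.76727051e+00] [ 1.83521845e-01  4.95904391e-01  1.24057332e+00  3.53109970e-05
  1.40470514e+00 -1.01295821e+00] [-0.66426702  0.18437822  0.58826698]
[257.62582591 201.72960688] [257.04122162 275.49513799]
```

View pics/w1.png

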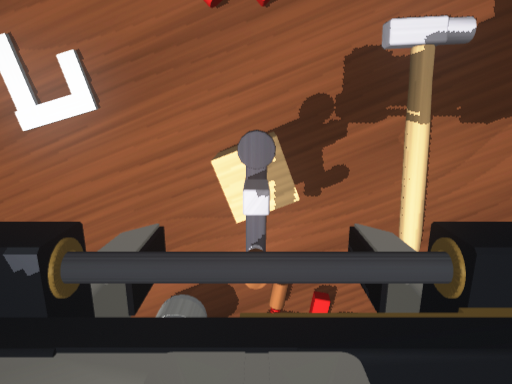

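The wrist view shows the head at (257,203) where predicted, with counterweight (257,149) and crank in line vertically, so the yaw is right. Descending to grip.

```bash

python3 -m pendant '[[[0.01,0.02,-0.6],[0,0,0],1],[[0,0,-0.7],[0,0,0],1],[[0,0,-0.7],[0,0,0],1],[[0,0,-0.6],[0,0,0],1],[[0,0,-0.5],[0,0,0],1],[[0,0,-0.4],[0,0,0],1],[[0,0,-0.28],[0,0,0],1],[[0,0,0],[0,0,0],1],[[0,0,0],[0,0,0],0],[[0,0,0],[0,0,0],-1]]'
python3 -m pendant '[[[0,0,0],[0,0,0],-1],[[0,0,0],[0,0,0],-1],[[0,0,0],[0,0,0],-1],[[0,0,0],[0,0,0],-1],[[0,0,0],[0,0,0],-1],[[0,0,0],[0,0,0],-1],[[0,0,0],[0,0,0],-1],[[0,0,0],[0,0,0],-1],[[0,0,0],[0,0,0],-1],[[0,0,0],[0,0,0],-1]]'
```

```text
time: 3.53
tool_pos: [584.6, 187.5, 145.8]
tcp_rot: [3.141, 0.001, 2.768]
contact_force: [-0.7, 0.1, -1.0]
grip_width: 82.7
finger_force: 0.0
time: 4.37
tool_pos: [583.9, 187.0, 144.7]
tcp_rot: [-3.14, -0.0, 2.769]
contact_force: [-0.8, -2.5, 0.8]
grip_width: 19.8
finger_force: 29.9
```

```bash

python3 -m pendant '[[[0,0,0.2],[0,0,0],-1],[[0,0,0.4],[0,0,0],-1],[[0,0,0.5],[0,0,0],-1],[[0,0,0.6],[0,0,0],-1],[[0,0,0.6],[0,0,0],-1],[[0,0,0.6],[0,0,0],-1],[[0,0,0.6],[0,0,0],-1],[[0,0,0.5],[0,0,0],-1],[[0,0,0],[0,0,0],-1],[[0,0,0],[0,0,0],-1]]'
python3 - <<'E'
from h import *
s=bot.get_obs(); print(s["time"],s["tool_pos"],s["tcp_rot"],s["contact_force"],s["moment"])
c=lambda im,x,y:cv2.resize(im[y:y+150,x:x+100],(400,600),interpolation=cv2.INTER_CUBIC)
o=[]
for n in("scene","side"):
    im=bot.capture(n); cv2.imwrite(f"pics/{n}1.png",im); t=s["tool_pos"]; a=proj(n,t-[0,0,135]); b=proj(n,t); print(n,a,b)
    m=((a+b)/2).astype(int)-[50,75]; print(m); o.append(c(im,*m))
cv2.imwrite("pics/lift.png",np.hstack(o))
E
```

```text
time: 5.2
tool_pos: [584.1, 187.7, 264.9]
tcp_rot: [3.141, 0.0, 2.769]
contact_force: [-0.5, 0.1, -5.1]
grip_width: 19.7
finger_force: 30.0
5.2 [584.06338627 187.67214985 264.85243615] [3.14085332e+00 4.49336023e-04 2.76881982e+00] [-0.47338604  0.14702403 -5.1101391 ] [ 0.0445499  -0.14866683 -0.00740651]
scene [302.61379208 193.29243351] [308.66281405 148.45794673]
[255  95]
side [231.10260132 207.09070029] [230.01733451 170.16825918]
[180 113]
```

View pics/lift.png

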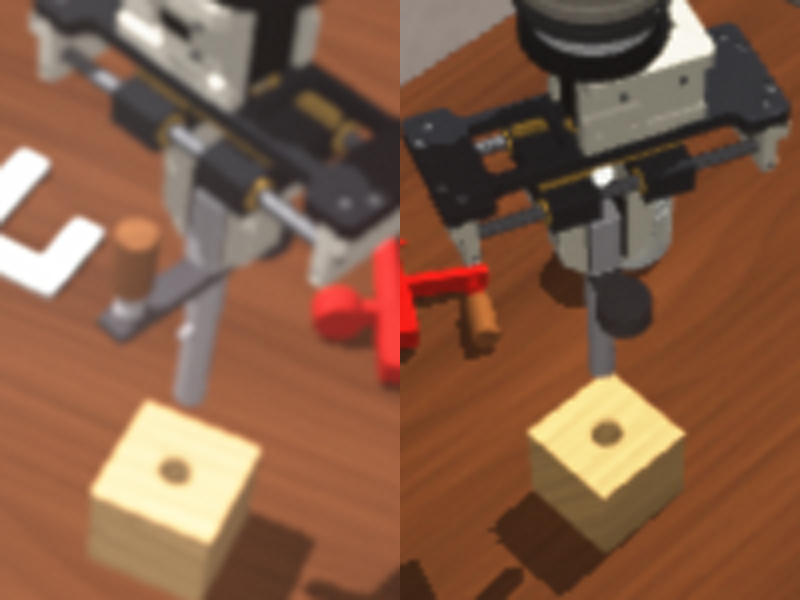

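The bolt hangs upright, with its tip within about 1 px of prediction in both views: scene (302,195), side (230,206.5). Turning and carrying it over the boss.

```bash

python3 -m pendant '[[[0,-0.2,0],[0,0,-0.5],-1],[[0,-0.4,0],[0,0,-0.98],-1],[[0,-0.43,0],[0,0,-0.98],-1],[[0,-0.43,0],[0,0,-0.98],-1],[[0,-0.43,0],[0,0,-0.98],-1],[[0,-0.43,0],[0,0,-0.98],-1],[[0,-0.43,0],[0,0,-0.98],-1],[[0,-0.43,0],[0,0,-0.98],-1],[[0,-0.43,0],[0,0,-0.98],-1],[[0,-0.43,0],[0,0,-0.98],-1]]'
python3 -m pendant '[[[0,-0.43,0],[0,0,-0.98],-1],[[0,-0.43,0],[0,0,-0.98],-1],[[0,-0.43,0],[0,0,-0.98],-1],[[0,-0.43,0],[0,0,-0.98],-1],[[0,-0.43,0],[0,0,-0.98],-1],[[0,-0.43,0],[0,0,-0.98],-1],[[0,-0.43,0],[0,0,-0.98],-1],[[0,-0.43,0],[0,0,-0.98],-1],[[0,-0.43,0],[0,0,-0.98],-1],[[0,-0.43,0],[0,0,-0.98],-1]]'
python3 -m pendant '[[[-0.02,-0.43,0],[0,0,-0.98],-1],[[-0.02,-0.43,0],[0,0,-0.98],-1],[[-0.02,-0.43,0],[0,0,-0.98],-1],[[-0.02,-0.43,0],[0,0,-0.98],-1],[[0,-0.43,0],[0,0,-0.98],-1],[[0,-0.43,0],[0,0,-0.98],-1],[[0,-0.43,0],[0,0,-0.6],-1],[[0,-0.36,0],[0,0,-0.44],-1],[[0,0,0],[0,0,0],-1],[[0,0,0],[0,0,0],-1]]'
python3 - <<'E'
from h import *
s=bot.get_obs(); print(s["time"],s["tool_pos"],s["tcp_rot"],s["joint_positions"],s["contact_force"],s["moment"])
for z in(10,14):
    X=onz("scene",(150.2,177.2),z); d=X[:2]-[581.6,-171.5]; print(X,np.arctan2(d[1],d[0]),np.hypot(*d))
c=lambda im,x,y:cv2.resize(im[y:y+120,x:x+80],(400,600),interpolation=cv2.INTER_CUBIC)
o=[]
for n in("scene","side"):
    im=bot.capture(n); cv2.imwrite(f"pics/{n}2.png",im); t=s["tool_pos"]; a=proj(n,t-[0,0,135]); b=proj(n,t-[0,0,110]); print(n,a,b)
    m=a.astype(int)-[40,50]; print(m,"rim",proj(n,(581.6,-171.5,93))); o.append(c(im,*m))
cv2.imwrite("pics/over.png",np.hstack(o))
E
```

```text
time: 6.13
tool_pos: [583.4, 65.7, 263.0]
tcp_rot: [-3.139, -0.0, 1.645]
contact_force: [0.2, 0.6, -3.8]
grip_width: 19.8
finger_force: 30.0
time: 6.97
tool_pos: [583.4, -63.1, 263.0]
tcp_rot: [-3.14, 0.002, 0.468]
contact_force: [0.5, -1.1, -3.9]
grip_width: 20.0
finger_force: 30.0
time: 7.8
tool_pos: [581.2, -163.8, 263.3]
tcp_rot: [-3.141, 0.003, -0.355]
contact_force: [0.0, -0.7, -4.4]
grip_width: 19.4
finger_force: 30.0
7.8 [ 581.16367193 -163.77755944  263.30251641] [-3.14117566e+00  2.68163855e-03 -3.55395189e-01] [-4.01705116e-01  4.78033032e-01  1.25709461e+00  2.96265629e-04
  1.40916308e+00  1.52443889e+00] [ 0.03467756 -0.69560611 -4.3920787 ] [ 0.05712812 -0.00715763  0.01583326]
[ 621.9968872  -199.89435064   10.        ] -0.6126593273708919 49.377602657244424
[ 624.40290095 -197.23436939   14.        ] -0.541323099578948 49.94342896910211
scene [163.92018973 137.86587717] [162.12034563 130.02058298]
[123  87] rim [163.54671577 147.48002425]
side [324.06895078 135.97882116] [325.30240036 129.36058448]
[284  85] rim [324.01129322 143.53213509]
```

View pics/over.png

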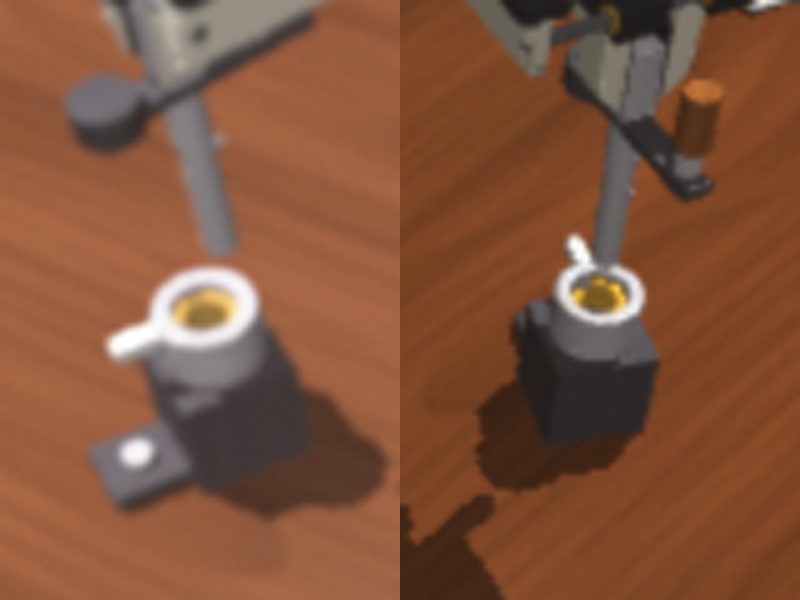

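```bash
python3 - <<'E'
from h import *
# picked in crop pixels: tip, shank near top (below arm)
q=lambda u,v,m:(u/5+m[0],v/5+m[1])
S=(123,87);D=(284,85)
for nm,a,b in(("tip",(221,246),(206,258)),("lugside",(219,139),(230,189)),("rim",(205,308),(599,293)),("tabtip",(114,347),(573,241)),("knobtop",None,(300,91)),("cw",(105,90),None)):
    if a and b:
        if b[0]>400:b=(b[0]-400,b[1])
        print(nm,tri([ray("scene",q(*a,S)),ray("side",q(*b,D))]).round(1))
X=onz("side",q(300,91,D),128+162);print("knob",X)
Y=onz("scene",q(105,90,S),128+116);print("cw",Y,np.arctan2(*(X-Y)[1::-1]),np.hypot(*(X-Y)[:2]))
E
```

```text
tip [ 575.2 -159.2  131.9]
lugside [ 566.  -155.1  191.9]
rim [ 582.4 -170.8   91.4]
tabtip [ 621.2 -195.8   88.4]
knob [ 529.56519151 -142.42872892  290.        ]
cw [ 607.96274828 -172.2578453   244.        ] 2.778021663927972 83.88058829092489
```

Tip triangulates to (575.2,-159.2,132). That is about 7 mm toward the crank from the TCP axis, so the bolt has tilted about 3° in the fingers. I'll finish the yaw, tip the tool to bring the bolt upright, centre over the boss and look again closer.

```bash

python3 -m pendant '[[[0,-0.06,0],[0,0,-0.5],-1],[[0,-0.06,0],[0,0,-0.6],-1],[[0,-0.06,0],[0,0,-0.61],-1],[[0.03,-0.06,-0.1],[-0.06,-0.1,0],-1],[[0,0,-0.15],[-0.06,-0.1,0],-1],[[0,0,-0.15],[-0.06,-0.1,0],-1],[[0,0,-0.1],[-0.06,-0.1,0],-1],[[0,0,0],[0,0,0],-1],[[0,0,0],[0,0,0],-1],[[0,0,0],[0,0,0],-1]]'
python3 - <<'E'
from h import *
s=bot.get_obs(); print(s["time"],s["tool_pos"],s["tcp_rot"],s["contact_force"],s["moment"])
c=lambda im,x,y:cv2.resize(im[y:y+100,x:x+66],(396,600),interpolation=cv2.INTER_CUBIC)
o=[]
for n in("scene","side"):
    im=bot.capture(n); cv2.imwrite(f"pics/{n}3.png",im); a=proj(n,(582.2,-171,110))
    m=a.astype(int)-[33,60]; print(n,m); o.append(c(im,*m))
cv2.imwrite("pics/over2.png",np.hstack(o))
E
```

```text
time: 8.73
tool_pos: [582.7, -170.7, 249.9]
tcp_rot: [-3.14, -0.056, -0.56]
contact_force: [0.9, 0.3, -3.7]
grip_width: 19.6
finger_force: 30.0
8.7333 [ 582.6756927  -170.69380574  249.9290191 ] [-3.14046714 -0.05610564 -0.55964139] [ 0.85514743  0.33459628 -3.69906526] [ 0.04791145  0.086474   -0.04827058]
scene [129  82]
side [291  79]
```

View pics/over2.png

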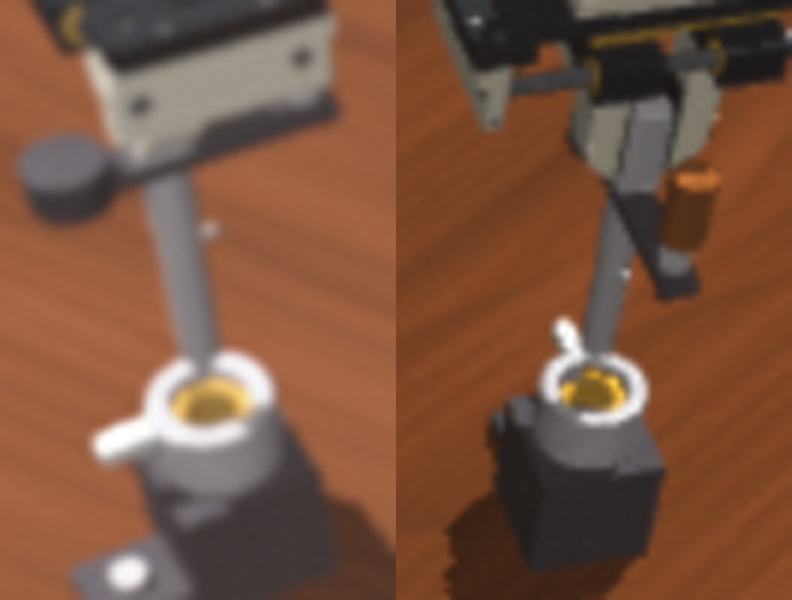

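```bash
python3 - <<'E'
from h import *
q=lambda u,v,m:(u/6+m[0],v/6+m[1])
S=(129,82);D=(291,79)
for nm,a,b in(("tip",(200,358),(202,347)),("lug",(209,230),(230,274)),("rim",(209,397),(198,390)),):
    print(nm,tri([ray("scene",q(*a,S)),ray("side",q(*b,D))]).round(1))
# axis: two points on the shank centre line per view -> plane per view; intersect
def plane(n,a,b):
    o,d=ray(n,a);_,e=ray(n,b);return np.cross(d,e),o
n1,_=plane("scene",q(200,358,S),q(166,185,S)); n2,_=plane("side",q(202,347,D),q(221,215,D))
l=np.cross(n1,n2);print("axis",l/l[2])
cw=onz("scene",q(66,166,S),115+107);kn=onz("side",q(302,180,D),115+162);print(cw,kn,np.arctan2(*(kn-cw)[1::-1]))
for n in("scene","side"):print(n,proj(n,(582.7,-170.7,115)),proj(n,(582.7,-170.7,205)))
print(q(200,358,S),q(166,185,S),q(202,347,D),q(221,215,D))
E
```

```text
tip [ 583.7 -170.1  117. ]
lug [ 571.3 -162.3  176.8]
rim [ 581.5 -171.4   90.9]
axis [0.00827038 0.04372058 1.        ]
[ 605.31078757 -190.01084123  222.        ] [ 528.80773952 -134.4125069   277.        ] 2.513140532405359
scene [162.01592795 141.35930427] [155.1311466  112.21371072]
side [324.57806553 137.89527223] [329.17541888 113.48622248]
(162.33333333333334, 141.66666666666666) (156.66666666666666, 112.83333333333333) (324.6666666666667, 136.83333333333334) (327.8333333333333, 114.83333333333334)
```

The tip is at (583.7,-170.1,117) and the lug at (571,-162,177), 14.5 mm along the crank, so the bolt is now upright and only about 1.5 mm off the boss axis. Shifting and descending.

```bash

python3 -m pendant '[[[-0.045,-0.03,-0.1],[0,0,0],-1],[[0,0,-0.2],[0,0,0],-1],[[0,0,-0.2],[0,0,0],-1],[[0,0,-0.2],[0,0,0],-1],[[0,0,-0.2],[0,0,0],-1],[[0,0,-0.2],[0,0,0],-1],[[0,0,-0.2],[0,0,0],-1],[[0,0,-0.2],[0,0,0],-1],[[0,0,-0.1],[0,0,0],-1],[[0,0,0],[0,0,0],-1]]'
python3 -m pendant '[[[0,0,-0.1],[0,0,0],-1],[[0,0,-0.07],[0,0,0],-1],[[0,0,-0.07],[0,0,0],-1],[[0,0,0],[0,0,0],-1],[[0,0,0],[0,0,0],-1],[[0,0,0],[0,0,0],-1],[[0,0,0],[0,0,0],-1],[[0,0,0],[0,0,0],-1],[[0,0,0],[0,0,0],-1],[[0,0,0],[0,0,0],-1]]'
python3 -c "
from h import *
s=bot.get_obs();print(s['contact_force'],s['moment'])"
```

```text
time: 9.67
tool_pos: [580.8, -171.7, 200.7]
tcp_rot: [-3.141, -0.054, -0.561]
contact_force: [-0.2, 0.1, -3.5]
grip_width: 19.6
finger_force: 30.0
time: 10.5
tool_pos: [581.3, -171.9, 194.6]
tcp_rot: [-3.14, -0.056, -0.561]
contact_force: [0.4, 0.2, -3.2]
grip_width: 19.8
finger_force: 30.0
[ 0.38360977  0.20319504 -3.16533268] [ 0.08960046  0.08685471 -0.01991537]
```

```bash

python3 -m pendant '[[[0,0,-0.07],[0,0,0],-1],[[0,0,-0.07],[0,0,0],-1],[[0,0,-0.07],[0,0,0],-1],[[0,0,0],[0,0,0],-1],[[0,0,0],[0,0,0],-1],[[0,0,0],[0,0,0],-1],[[0,0,0],[0,0,0],-1],[[0,0,0],[0,0,0],-1],[[0,0,0],[0,0,0],-1],[[0,0,0],[0,0,0],-1]]'
python3 -c "
from h import *
s=bot.get_obs();print(s['tool_pos'],s['contact_force'],s['moment'])"
```

```text
time: 11.33
tool_pos: [581.2, -172.1, 188.2]
tcp_rot: [-3.141, -0.056, -0.561]
contact_force: [-0.0, -2.4, -4.4]
grip_width: 20.1
finger_force: 30.0
[ 581.20240182 -172.11493357  188.23551176] [-0.02872358 -2.36492455 -4.38694206] [-0.78285284  0.03514594 -0.02419623]
```

```bash

python3 -m pendant '[[[0,-0.03,0],[0,0,0],-1],[[0,0,-0.07],[0,0,0],-1],[[0,0,-0.07],[0,0,0],-1],[[0,0,-0.06],[0,0,0],-1],[[0,0,0],[0,0,0],-1],[[0,0,0],[0,0,0],-1],[[0,0,0],[0,0,0],-1],[[0,0,0],[0,0,0],-1],[[0,0,0],[0,0,0],-1],[[0,0,0],[0,0,0],-1]]'
python3 -c "
from h import *
s=bot.get_obs();print(s['tool_pos'],s['contact_force'],s['moment'])"
```

```text
time: 12.17
tool_pos: [581.2, -172.7, 182.2]
tcp_rot: [-3.14, -0.056, -0.561]
contact_force: [1.3, 0.6, -4.9]
grip_width: 20.0
finger_force: 30.0
[ 581.20488529 -172.69405314  182.24290471] [ 1.26303465  0.61289244 -4.92025972] [-0.09591562 -0.04909228 -0.03533969]
```

```bash

python3 -m pendant '[[[0,0,-0.08],[0,0,0],-1],[[0,0,-0.08],[0,0,0],-1],[[0,0,-0.08],[0,0,0],-1],[[0,0,-0.08],[0,0,0],-1],[[0,0,-0.08],[0,0,0],-1],[[0,0,0],[0,0,0],-1],[[0,0,0],[0,0,0],-1],[[0,0,0],[0,0,0],-1],[[0,0,0],[0,0,0],-1],[[0,0,0],[0,0,0],-1]]'
python3 -c "
from h import *
s=bot.get_obs();print(s['tool_pos'],s['contact_force'],s['moment'])"
```

```text
time: 13.0
tool_pos: [581.3, -172.8, 170.3]
tcp_rot: [-3.141, -0.056, -0.561]
contact_force: [1.0, -0.9, -4.3]
grip_width: 19.8
finger_force: 30.0
[ 581.25749507 -172.83786034  170.30511261] [ 0.97161845 -0.89735541 -4.28748103] [-0.16634828 -0.19742494 -0.02256354]
```

```bash

python3 -m pendant '[[[0,0,-0.08],[0,0,0],-1],[[0,0,-0.08],[0,0,0],-1],[[0,0,-0.05],[0,0,0],-1],[[0,0,0],[0,0,0],-1],[[0,0,0],[0,0,0],-1],[[0,0,0],[0,0,0],-1],[[0,0,0],[0,0,0],-1],[[0,0,0],[0,0,0],-1],[[0,0,0],[0,0,0],-1],[[0,0,0],[0,0,0],-1]]'
python3 -c "
from h import *
s=bot.get_obs();print(s['tool_pos'],s['contact_force'],s['moment'])"
python3 -m pendant '[[[0,0,-0.05],[0,0,0],-1],[[0,0,-0.05],[0,0,0],-1],[[0,0,0],[0,0,0],-1],[[0,0,0],[0,0,0],-1],[[0,0,0],[0,0,0],-1],[[0,0,0],[0,0,0],-1],[[0,0,0],[0,0,0],-1],[[0,0,0],[0,0,0],-1],[[0,0,0],[0,0,0],-1],[[0,0,0],[0,0,0],-1]]'
python3 -c "
from h import *
s=bot.get_obs();print(s['tool_pos'],s['contact_force'],s['moment'])"
```

```text
time: 13.83
tool_pos: [581.3, -172.9, 164.0]
tcp_rot: [-3.141, -0.056, -0.561]
contact_force: [2.8, -1.6, -4.6]
grip_width: 19.6
finger_force: 30.0
[ 581.28048938 -172.87559341  163.97230215] [ 2.83693356 -1.55825463 -4.62934992] [-0.38176298 -0.49366256  0.00302422]
time: 14.67
tool_pos: [581.3, -172.8, 160.9]
tcp_rot: [-3.14, -0.056, -0.561]
contact_force: [2.8, -2.2, -5.5]
grip_width: 19.7
finger_force: 30.0
[ 581.27455625 -172.81835582  160.91586339] [ 2.80114843 -2.16848518 -5.5304501 ] [-0.53613436 -0.6634046   0.03932386]
```

```bash

python3 -m pendant '[[[0,0,-0.04],[0,0,0],-1],[[0,0,-0.04],[0,0,0],-1],[[0,0,0],[0,0,0],-1],[[0,0,0],[0,0,0],-1],[[0,0,0],[0,0,0],-1],[[0,0,0],[0,0,0],-1],[[0,0,0],[0,0,0],-1],[[0,0,0],[0,0,0],-1],[[0,0,0],[0,0,0],-1],[[0,0,0],[0,0,0],-1]]'
python3 -c "
from h import *
s=bot.get_obs();print(s['tool_pos'],s['contact_force'],s['moment'])"
```

```text
time: 15.5
tool_pos: [581.5, -172.9, 159.3]
tcp_rot: [-3.14, -0.057, -0.561]
contact_force: [2.1, -1.4, 5.6]
grip_width: 20.1
finger_force: 30.0
[ 581.49854416 -172.94355235  159.29567649] [ 2.14940433 -1.38226568  5.6363559 ] [-0.34478538 -0.17404046 -0.00504772]
```

The push of 5.6 N at the expected height (159) means the lug rests on the thread. Releasing, rising, levelling the hand and moving over the knob.

```bash

python3 -m pendant '[[[0,0,0],[0,0,0],-0.5],[[0,0,0],[0,0,0],0],[[0,0,0],[0,0,0],0],[[0,0,0],[0,0,0],0],[[0,0,0],[0,0,0],0],[[0,0,0],[0,0,0],0],[[0,0,0.2],[0,0,0],0],[[0,0,0.4],[0,0,0],0],[[0,0,0.5],[0,0,0],0],[[0,0,0.5],[0,0,0],0]]'
python3 -m pendant '[[[0,0,0.5],[0,0,0],0],[[0,0,0.4],[0,0,0],0],[[0,0,0.4],[0.08,0.13,0],0],[[0,0,0],[0.08,0.13,0],0],[[-0.3,0.2,0],[0.08,0.14,0],0],[[-0.4,0.25,0],[0,0,0],0],[[-0.4,0.25,0],[0,0,0],0],[[-0.4,0.25,0],[0,0,0],0],[[0,0,0],[0,0,0],0],[[0,0,0],[0,0,0],0]]'
python3 - <<'E'
from h import *
s=bot.get_obs(); print(s["time"],s["tool_pos"],s["tcp_rot"],s["joint_positions"],s["contact_force"])
prm=P("wrist"); im=bot.capture("wrist")
print(proj("wrist",(581.4,-172,176.5),prm),proj("wrist",(534.8,-142.7,186.5),prm))
o=[im]
for n in("scene","side"): cv2.imwrite(f"pics/{n}4.png",bot.capture(n))
cv2.imwrite("pics/w2.png",im); np.savez("w2.npz",f=prm[0],cx=prm[1],cy=prm[2],T=prm[3])
E
```

```text
time: 16.33
tool_pos: [581.1, -172.7, 207.3]
tcp_rot: [-3.141, -0.055, -0.561]
contact_force: [-0.2, 0.8, -0.1]
grip_width: 46.2
finger_force: 0.0
time: 17.17
tool_pos: [535.6, -143.9, 245.1]
tcp_rot: [3.141, 0.001, -0.561]
contact_force: [-0.4, 0.2, 0.1]
grip_width: 45.9
finger_force: 0.0
17.1667 [ 535.57898424 -143.85050674  245.08417213] [ 3.14127989e+00  1.39180623e-03 -5.60946723e-01] [-4.00554845e-01  3.96109564e-01  1.43811180e+00 -8.95280284e-05
  1.30879518e+00  1.73121124e+00] [-0.37264115  0.19128541  0.11015069]
[255.38798027 128.22828553] [255.265288   219.47240928]
```

View pics/w2.png

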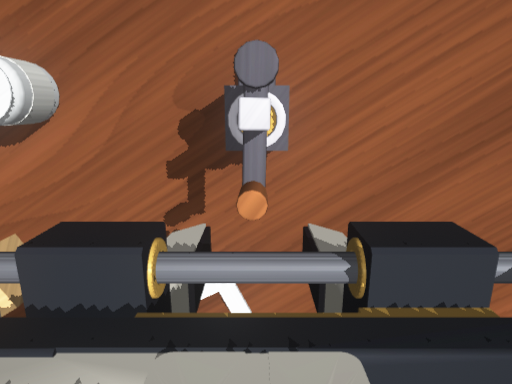

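```bash
python3 - <<'E'
from h import *
w=np.load("w2.npz");prm=(float(w['f']),float(w['cx']),float(w['cy']),w['T'])
for z in(168,172,176.5):
    print(z,onz("wrist",(255,113),z,prm).round(1),onz("wrist",(252,204),z+10,prm).round(1))
print("rim",onz("wrist",(257,120),93,prm).round(1),"cw",onz("wrist",(256,64),141,prm).round(1))
a=cv2.imread("pics/scene4.png");b=cv2.imread("pics/side4.png")
out=[]
for n,im in(("scene",a),("side",b)):
    hsv=cv2.cvtColor(im,cv2.COLOR_BGR2HSV); p=proj(n,(535,-143,180)).astype(int);print(n,p)
    x,y=p-[50,70]; out.append(cv2.resize(im[y:y+150,x:x+100],(400,600),interpolation=cv2.INTER_CUBIC)); print((x,y))
cv2.imwrite("pics/rest.png",np.hstack(out))
E
```

```text
168 [ 589.1 -176.5  168. ] [ 542.3 -144.9  178. ]
172 [ 589.1 -176.5  172. ] [ 543.2 -145.6  182. ]
176.5 [ 589.2 -176.6  176.5] [ 544.3 -146.3  186.5]
rim [ 582.4 -174.1   93. ] cw [ 615.9 -194.   141. ]
scene [179 111]
(np.int64(129), np.int64(41))
side [335 134]
(np.int64(285), np.int64(64))
```

View pics/rest.png

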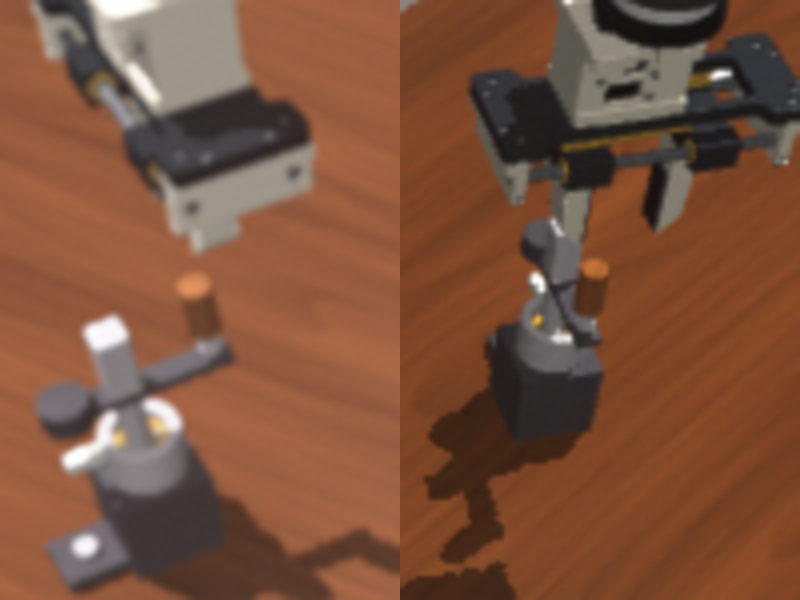

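```bash
python3 - <<'E'
from h import *
w=np.load("w2.npz");prm=(float(w['f']),float(w['cx']),float(w['cy']),w['T'])
k=[ray("scene",(177.75,112)),ray("side",(333.75,131))]
print(tri(k),tri(k+[ray("wrist",(252,204),prm)]))
h=[ray("scene",(155.75,123.5)),ray("wrist",(255,113),prm)]
print(tri(h),tri([ray("scene",(155.75,123.5)),ray("side",(324.5,122.3))]))
E
```

```text
[ 542.58672775 -142.59941697  186.86421389] [ 542.97940097 -144.5816195   185.15658928]
[ 587.5898024  -175.0416172   173.17198125] [ 588.91737474 -168.56383603  174.37087664]
```

Bolt is resting with a slight lean (head top (588.5,-175,174), knob top (543,-144.6,186)), consistent with guide slop and the expected seat height. Going down to grip the knob.

```bash

python3 -m pendant '[[[0.25,-0.03,-0.2],[0,0,0],0],[[0,0,-0.4],[0,0,0],0],[[0,0,-0.5],[0,0,0],0],[[0,0,-0.5],[0,0,0],0],[[0,0,-0.4],[0,0,0],0],[[0,0,-0.3],[0,0,0],0],[[0,0,-0.2],[0,0,0],0],[[0,0,0],[0,0,0],0],[[0,0,0],[0,0,0],-0.4],[[0,0,0],[0,0,0],-0.7]]'
python3 -m pendant '[[[0,0,0],[0,0,0],-1],[[0,0,0],[0,0,0],-1],[[0,0,0],[0,0,0],-1],[[0,0,0],[0,0,0],-1],[[0,0,0],[0,0,0],-1],[[0,0,0],[0,0,0],-1],[[0,0,0],[0,0,0],-1],[[0,0,0],[0,0,0],-1],[[0,0,0],[0,0,0],-1],[[0,0,0],[0,0,0],-1]]'
python3 - <<'E'
from h import *
s=bot.get_obs(); print(s["tool_pos"],s["contact_force"],s["moment"])
c=np.array([581.7,-172.]);d=s["tool_pos"][:2]-c;print(np.hypot(*d),np.arctan2(*d[::-1]))
E
```

```text
time: 18.15
tool_pos: [544.3, -145.4, 171.2]
tcp_rot: [-3.141, -0.001, -0.561]
contact_force: [0.7, 0.3, -0.8]
grip_width: 36.8
finger_force: 0.0
time: 18.98
tool_pos: [543.8, -145.2, 170.6]
tcp_rot: [3.142, -0.0, -0.561]
contact_force: [0.3, -0.2, 1.0]
grip_width: 19.0
finger_force: 30.0
[ 543.78908657 -145.23455804  170.57300974] [ 0.34326915 -0.16762123  0.96378097] [ 0.08139142 -0.1295284  -0.01837291]
46.407178755387456 2.526845250343947
```

```bash

python3 -m pendant '[[[-0.07,0.03,0],[0,0,0],-1],[[-0.07,0.03,0],[0,0,0],-1],[[-0.07,0.03,0],[0,0,0],-1],[[-0.05,0.03,0],[0,0,0],-1],[[0,0,-0.05],[0,0,0],-1],[[0,0,-0.05],[0,0,0],-1],[[0,0,-0.05],[0,0,0],-1],[[0,0,-0.05],[0,0,0],-1],[[0,0,0],[0,0,0],-1],[[0,0,0],[0,0,0],-1]]'
cat > st.py <<'E'
from h import *
s=bot.get_obs(); print("obs",s["tool_pos"].round(1),s["contact_force"].round(1),s["moment"].round(2),round(s["grip_width"],1))
c=np.array([581.7,-172.]);d=s["tool_pos"][:2]-c;print("r,ang",np.hypot(*d).round(1),np.arctan2(*d[::-1]).round(3))
E
python3 st.py; python3 - <<'E'
from h import *
o=[]
for n in("scene","side"):
    im=bot.capture(n); x,y=proj(n,(560,-160,150)).astype(int)-[50,75]; print(n,x,y)
    o.append(cv2.resize(im[y:y+150,x:x+100],(400,600),interpolation=cv2.INTER_CUBIC))
cv2.imwrite("pics/grip.png",np.hstack(o))
E
```

```text
time: 19.82
tool_pos: [536.0, -141.7, 164.6]
tcp_rot: [3.142, -0.0, -0.561]
contact_force: [2.2, -1.2, 1.2]
grip_width: 19.4
finger_force: 30.0
obs [ 536.  -141.7  164.6] [ 2.2 -1.2  1.2] [-0.43 -0.8  -0.02] 19.4
r,ang 54.8 2.555
scene 119 50
side 280 59
```

```bash
cat > arc.py <<'E'
# arc.py start_angle step n dz : prints row shifts in full-scale units
import sys; from h import *
a0,st,n,dz=float(sys.argv[1]),float(sys.argv[2]),int(sys.argv[3]),float(sys.argv[4])
c=np.array([581.7,-172.]);x=bot.get_obs()["tool_pos"][:2]; x=x if len(sys.argv)<6 else np.array(eval(sys.argv[5]))
for i in range(1,n+1):
    a=a0+st*i;p=c+55*np.array([np.cos(a),np.sin(a)]);u=((p-x)/30).round(2);x=x+u*30;print(f"[{u[0]:g},{u[1]:g},{dz/n/30:.3f}] {a:.2f}")
E
python3 arc.py 2.555 0.1745 22 0
```

```text
[-0.16,-0.28,0.000] 2.73
[-0.1,-0.3,0.000] 2.90
[-0.05,-0.32,0.000] 3.08
[0.01,-0.32,0.000] 3.25
[0.06,-0.31,0.000] 3.43
[0.12,-0.3,0.000] 3.60
[0.17,-0.27,0.000] 3.78
[0.21,-0.24,0.000] 3.95
[0.25,-0.2,0.000] 4.13
[0.28,-0.15,0.000] 4.30
[0.3,-0.1,0.000] 4.47
[0.32,-0.05,0.000] 4.65
[0.32,0.01,0.000] 4.82
[0.31,0.06,0.000] 5.00
[0.3,0.12,0.000] 5.17
[0.27,0.16,0.000] 5.35
[0.24,0.21,0.000] 5.52
[0.2,0.25,0.000] 5.70
[0.15,0.28,0.000] 5.87
[0.1,0.31,0.000] 6.04
[0.05,0.31,0.000] 6.22
[-0.01,0.32,0.000] 6.39
```

```bash

python3 -m pendant '[[[-0.16,-0.28,0],[0,0,0],-1],[[-0.1,-0.3,0],[0,0,0],-1],[[-0.05,-0.32,0],[0,0,0],-1],[[0.01,-0.32,0],[0,0,0],-1],[[0,0,0],[0,0,0],-1],[[0,0,0],[0,0,0],-1],[[0,0,0],[0,0,0],-1],[[0,0,0],[0,0,0],-1],[[0,0,0],[0,0,0],-1],[[0,0,0],[0,0,0],-1]]'
python3 st.py
```

```text
time: 20.75
tool_pos: [526.8, -177.9, 164.5]
tcp_rot: [3.141, 0.001, -0.561]
contact_force: [0.4, 0.2, 2.2]
grip_width: 19.3
finger_force: 30.0
obs [ 526.8 -177.9  164.5] [0.4 0.2 2.2] [ 0.1  -0.41 -0.  ] 19.3
r,ang 55.3 -3.036
```

View pics/grip.png

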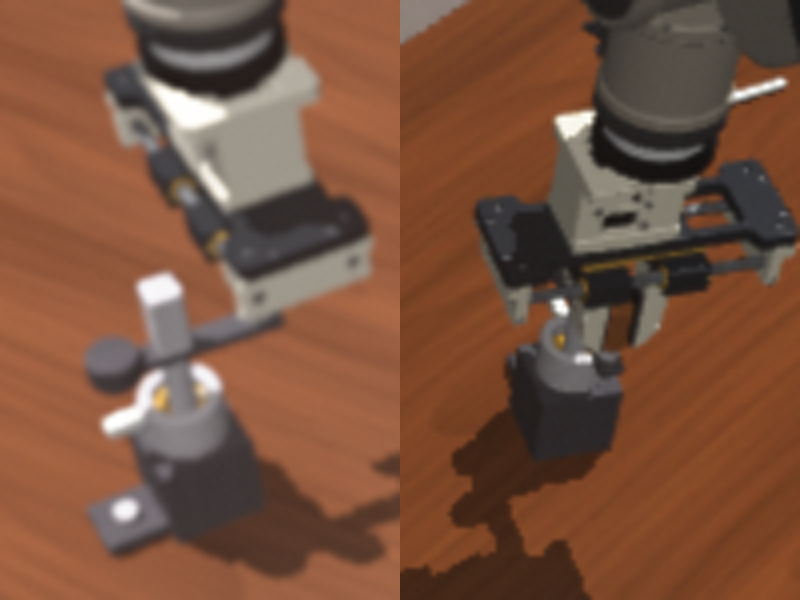

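The picture shows the knob between the pads and the bolt upright. The upward push has grown to 2.2 N as the lug climbs. Continuing.

```bash

python3 -m pendant '[[[0.06,-0.31,0],[0,0,0],-1],[[0.12,-0.3,0],[0,0,0],-1],[[0.17,-0.27,0],[0,0,0],-1],[[0.21,-0.24,0],[0,0,0],-1],[[0.25,-0.2,0],[0,0,0],-1],[[0.28,-0.15,0],[0,0,0],-1],[[0,0,0],[0,0,0],-1],[[0,0,0],[0,0,0],-1],[[0,0,0],[0,0,0],-1],[[0,0,0],[0,0,0],-1]]'
python3 st.py
python3 -m pendant '[[[0.3,-0.1,0],[0,0,0],-1],[[0.32,-0.05,0],[0,0,0],-1],[[0.32,0.01,0],[0,0,0],-1],[[0.31,0.06,0],[0,0,0],-1],[[0.3,0.12,0],[0,0,0],-1],[[0,0,0],[0,0,0],-1],[[0,0,0],[0,0,0],-1],[[0,0,0],[0,0,0],-1],[[0,0,0],[0,0,0],-1],[[0,0,0],[0,0,0],-1]]'
python3 st.py
```

```text
time: 21.58
tool_pos: [559.0, -222.7, 164.5]
tcp_rot: [3.141, 0.0, -0.561]
contact_force: [-0.2, -2.6, 2.9]
grip_width: 19.7
finger_force: 30.0
obs [ 559.  -222.7  164.5] [-0.2 -2.6  2.9] [-0.39  0.27  0.01] 19.7
r,ang 55.6 -1.991
time: 22.42
tool_pos: [606.1, -221.3, 164.9]
tcp_rot: [3.142, -0.001, -0.561]
contact_force: [2.7, -3.1, 3.0]
grip_width: 19.5
finger_force: 30.0
obs [ 606.1 -221.3  164.9] [ 2.7 -3.1  3. ] [-0.66 -0.45 -0.04] 19.5
r,ang 55.0 -1.112
```

```bash
sed -i 's/581.7,-172\./582.5,-172.8/' st.py arc.py; python3 st.py; python3 arc.py -1.09 0.13 9 0
```

```text
obs [ 606.1 -221.3  164.9] [ 2.7 -3.1  3. ] [-0.66 -0.45 -0.04] 19.5
r,ang 54.0 -1.119
[0.27,0.12,0.000] -0.96
[0.18,0.15,0.000] -0.83
[0.17,0.17,0.000] -0.70
[0.14,0.19,0.000] -0.57
[0.11,0.21,0.000] -0.44
[0.09,0.22,0.000] -0.31
[0.06,0.23,0.000] -0.18
[0.03,0.24,0.000] -0.05
[-0.01,0.23,0.000] 0.08
```

```bash

python3 -m pendant '[[[0.27,0.12,0],[0,0,0],-1],[[0.18,0.15,0],[0,0,0],-1],[[0.17,0.17,0],[0,0,0],-1],[[0,0,0],[0,0,0],-1],[[0,0,0],[0,0,0],-1],[[0,0,0],[0,0,0],-1],[[0,0,0],[0,0,0],-1],[[0,0,0],[0,0,0],-1],[[0,0,0],[0,0,0],-1],[[0,0,0],[0,0,0],-1]]'
python3 st.py
python3 -m pendant '[[[0.14,0.19,0],[0,0,0],-1],[[0,0,0],[0,0,0],-1],[[0,0,0],[0,0,0],-1],[[0,0,0],[0,0,0],-1],[[0,0,0],[0,0,0],-1],[[0,0,0],[0,0,0],-1],[[0,0,0],[0,0,0],-1],[[0,0,0],[0,0,0],-1],[[0,0,0],[0,0,0],-1],[[0,0,0],[0,0,0],-1]]'
python3 st.py
```

```text
time: 23.25
tool_pos: [624.6, -208.0, 164.6]
tcp_rot: [3.142, 0.0, -0.561]
contact_force: [1.0, -0.8, 3.2]
grip_width: 19.6
finger_force: 30.0
obs [ 624.6 -208.   164.6] [ 1.  -0.8  3.2] [-0.13 -0.37 -0.04] 19.6
r,ang 54.8 -0.696
time: 24.08
tool_pos: [628.8, -202.1, 164.4]
tcp_rot: [3.141, 0.0, -0.561]
contact_force: [1.0, -0.8, 0.9]
grip_width: 18.8
finger_force: 30.0
obs [ 628.8 -202.1  164.4] [ 1.  -0.8  0.9] [-0.06 -0.22  0.01] 18.8
r,ang 54.8 -0.565
```

```bash

python3 -m pendant '[[[0.11,0.21,0],[0,0,0],-1],[[0,0,0],[0,0,0],-1],[[0,0,0],[0,0,0],-1],[[0,0,0],[0,0,0],-1],[[0,0,0],[0,0,0],-1],[[0,0,0],[0,0,0],-1],[[0,0,0],[0,0,0],-1],[[0,0,0],[0,0,0],-1],[[0,0,0],[0,0,0],-1],[[0,0,0],[0,0,0],-1]]'
python3 st.py
python3 -m pendant '[[[0,0,0],[0,0,0],-1],[[0,0,0],[0,0,0],-1],[[0,0,0],[0,0,0],-1],[[0,0,0],[0,0,0],-1],[[0,0,0],[0,0,0],-1],[[0,0,0],[0,0,0],-1],[[0,0,0],[0,0,0],-1],[[0,0,0],[0,0,0],-1],[[0,0,0],[0,0,0],-1],[[0,0,0],[0,0,0],-1]]'
python3 arc.py -0.44 -0.1745 36 -9; python3 - <<'E'
from h import *
o=[]
for n in("scene","side"):
    im=bot.capture(n); x,y=proj(n,(600,-180,150)).astype(int)-[50,75]; cv2.imwrite(f"pics/{n}5.png",im)
E
```

```text
time: 24.92
tool_pos: [632.2, -196.0, 164.5]
tcp_rot: [3.141, 0.0, -0.561]
contact_force: [0.8, -0.4, 0.8]
grip_width: 19.4
finger_force: 30.0
obs [ 632.2 -196.   164.5] [ 0.8 -0.4  0.8] [-0.02 -0.27 -0.05] 19.4
r,ang 54.8 -0.436
time: 25.75
tool_pos: [632.2, -195.9, 164.5]
tcp_rot: [3.141, 0.0, -0.561]
contact_force: [1.0, -1.3, 0.6]
grip_width: 19.5
finger_force: 30.0
[-0.16,-0.29,-0.008] -0.61
[-0.21,-0.24,-0.008] -0.79
[-0.24,-0.21,-0.008] -0.96
[-0.28,-0.15,-0.008] -1.14
[-0.3,-0.11,-0.008] -1.31
[-0.31,-0.06,-0.008] -1.49
[-0.32,0,-0.008] -1.66
[-0.32,0.06,-0.008] -1.84
[-0.3,0.11,-0.008] -2.01
[-0.27,0.16,-0.008] -2.19
[-0.25,0.21,-0.008] -2.36
[-0.2,0.24,-0.008] -2.53
[-0.16,0.28,-0.008] -2.71
[-0.11,0.3,-0.008] -2.88
[-0.05,0.32,-0.008] -3.06
[-0,0.32,-0.008] -3.23
[0.05,0.31,-0.008] -3.41
[0.11,0.3,-0.008] -3.58
[0.16,0.28,-0.008] -3.76
[0.21,0.24,-0.008] -3.93
[0.25,0.2,-0.008] -4.10
[0.27,0.16,-0.008] -4.28
[0.3,0.11,-0.008] -4.45
[0.32,0.06,-0.008] -4.63
[0.32,-0,-0.008] -4.80
[0.31,-0.06,-0.008] -4.98
[0.3,-0.11,-0.008] -5.15
[0.28,-0.16,-0.008] -5.33
[0.24,-0.21,-0.008] -5.50
[0.21,-0.24,-0.008] -5.67
[0.16,-0.28,-0.008] -5.85
[0.11,-0.3,-0.008] -6.02
[0.05,-0.31,-0.008] -6.20
[-0,-0.32,-0.008] -6.37
[-0.06,-0.32,-0.008] -6.55
[-0.11,-0.3,-0.008] -6.72
```

The drop is felt and stays: the push fell from 3.2 N to about 0.8 N at the tab. Now forward (clockwise), pressing a little more and sinking with the thread.

```bash

python3 -m pendant '[[[-0.16,-0.29,-0.023],[0,0,0],-1],[[-0.21,-0.24,-0.023],[0,0,0],-1],[[-0.24,-0.21,-0.023],[0,0,0],-1],[[-0.28,-0.15,-0.023],[0,0,0],-1],[[-0.3,-0.11,-0.023],[0,0,0],-1],[[-0.31,-0.06,-0.023],[0,0,0],-1],[[-0.32,0,-0.023],[0,0,0],-1],[[-0.32,0.06,-0.023],[0,0,0],-1],[[-0.3,0.11,-0.023],[0,0,0],-1],[[0,0,0],[0,0,0],-1]]'
python3 st.py
python3 -m pendant '[[[-0.27,0.16,-0.01],[0,0,0],-1],[[-0.25,0.21,-0.01],[0,0,0],-1],[[-0.2,0.24,-0.01],[0,0,0],-1],[[-0.16,0.28,-0.01],[0,0,0],-1],[[-0.11,0.3,-0.01],[0,0,0],-1],[[-0.05,0.32,-0.01],[0,0,0],-1],[[0,0.32,-0.01],[0,0,0],-1],[[0.05,0.31,-0.01],[0,0,0],-1],[[0.11,0.3,-0.01],[0,0,0],-1],[[0,0,0],[0,0,0],-1]]'
python3 st.py
```

```text
time: 26.68
tool_pos: [556.6, -222.4, 158.3]
tcp_rot: [3.141, 0.003, -0.562]
contact_force: [-0.6, -0.5, 2.0]
grip_width: 18.9
finger_force: 30.0
obs [ 556.6 -222.4  158.3] [-0.6 -0.5  2. ] [-0.01  0.09 -0.  ] 18.9
r,ang 56.0 -2.052
time: 27.52
tool_pos: [533.5, -147.5, 155.7]
tcp_rot: [-3.141, -0.0, -0.559]
contact_force: [0.6, 0.8, 1.9]
grip_width: 19.4
finger_force: 30.0
obs [ 533.5 -147.5  155.7] [0.6 0.8 1.9] [-0.06 -0.25 -0.03] 19.4
r,ang 55.1 2.666
```

```bash

python3 -m pendant '[[[0.16,0.28,-0.008],[0,0,0],-1],[[0.21,0.24,-0.008],[0,0,0],-1],[[0.25,0.2,-0.008],[0,0,0],-1],[[0.27,0.16,-0.008],[0,0,0],-1],[[0.3,0.11,-0.008],[0,0,0],-1],[[0.32,0.06,-0.008],[0,0,0],-1],[[0.32,0,-0.008],[0,0,0],-1],[[0.31,-0.06,-0.008],[0,0,0],-1],[[0.3,-0.11,-0.008],[0,0,0],-1],[[0,0,0],[0,0,0],-1]]'
python3 st.py
python3 arc.py -5.15 -0.1745 10 -2.5
```

```text
time: 28.35
tool_pos: [607.2, -123.3, 152.9]
tcp_rot: [3.141, -0.0, -0.561]
contact_force: [-0.5, -0.3, 1.9]
grip_width: 19.1
finger_force: 30.0
obs [ 607.2 -123.3  152.9] [-0.5 -0.3  1.9] [-0.14  0.14 -0.02] 19.1
r,ang 55.3 1.108
[0.23,-0.15,-0.008] -5.32
[0.24,-0.21,-0.008] -5.50
[0.21,-0.24,-0.008] -5.67
[0.16,-0.28,-0.008] -5.85
[0.11,-0.3,-0.008] -6.02
[0.05,-0.31,-0.008] -6.20
[0,-0.32,-0.008] -6.37
[-0.05,-0.32,-0.008] -6.55
[-0.11,-0.3,-0.008] -6.72
[-0.16,-0.27,-0.008] -6.90
```

```bash

python3 -m pendant '[[[0.25,-0.15,-0.008],[0,0,0],-1],[[0.24,-0.21,-0.008],[0,0,0],-1],[[0.21,-0.24,-0.008],[0,0,0],-1],[[0.16,-0.28,-0.008],[0,0,0],-1],[[0.11,-0.3,-0.008],[0,0,0],-1],[[0.05,-0.31,-0.008],[0,0,0],-1],[[0,-0.32,-0.008],[0,0,0],-1],[[-0.05,-0.32,-0.008],[0,0,0],-1],[[-0.11,-0.3,-0.008],[0,0,0],-1],[[-0.16,-0.27,-0.008],[0,0,0],-1]]'
python3 -m pendant '[[[0,0,0],[0,0,0],-1],[[0,0,0],[0,0,0],-1],[[0,0,0],[0,0,0],-1],[[0,0,0],[0,0,0],-1],[[0,0,0],[0,0,0],-1],[[0,0,0],[0,0,0],-1],[[0,0,0],[0,0,0],-1],[[0,0,0],[0,0,0],-1],[[0,0,0],[0,0,0],-1],[[0,0,0],[0,0,0],-1]]'
python3 st.py
python3 - <<'E'
from h import *
a=bot.capture("scene");b=bot.capture("side");o=[]
for n,im in(("scene",a),("side",b)):
    x,y=proj(n,(590,-175,130)).astype(int)-[50,75];print(n,x,y)
    o.append(cv2.resize(im[y:y+150,x:x+100],(400,600),interpolation=cv2.INTER_CUBIC))
    # expected head-top pixel for 0/9/18 mm lower than thread start (tip 29/20/11)
    for t in(29,20,11):print(t,proj(n,(582.5,-172.8,t+152)).round(1)-[x,y])
cv2.imwrite("pics/end.png",np.hstack(o))
E
```

```text
time: 29.18
tool_pos: [626.6, -205.4, 151.2]
tcp_rot: [3.141, -0.001, -0.562]
contact_force: [1.9, 0.1, 1.1]
grip_width: 19.3
finger_force: 30.0
time: 30.02
tool_pos: [627.0, -203.9, 151.1]
tcp_rot: [-3.142, -0.0, -0.561]
contact_force: [2.6, -1.6, 2.1]
grip_width: 19.3
finger_force: 30.0
obs [ 627.  -203.9  151.1] [ 2.6 -1.6  2.1] [-0.49 -0.6   0.01] 19.3
r,ang 54.3 -0.611
scene 107 63
29 [49.3 57. ]
20 [50. 60.]
11 [50.7 63. ]
side 274 56
29 [54.5 63.9]
20 [54.  66.4]
11 [53.5 68.9]
```

View pics/end.png

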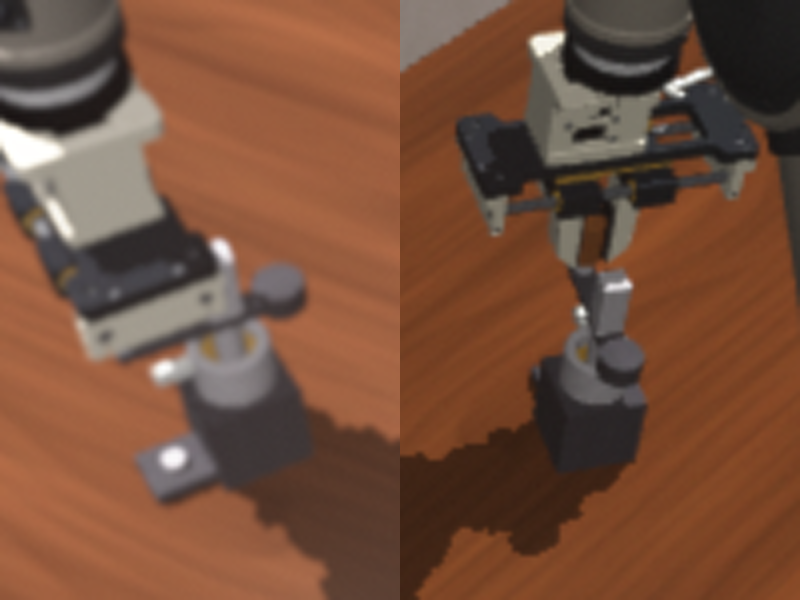

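The end picture shows the head top at crop (54,71) in the side view, which matches the bolt one turn started (18 mm down). The crank is back over the tab and the knob is still gripped with a 2 N push. Handing in.

```bash
python3 -c "
from plant import bot
print(bot.close_job())"
```

```text
the job is handed in; nothing more can be done
None
```

I handed the job in at about 30 s: the bolt is in the boss, the thread drop was felt at the tab, the crank was then turned clockwise one turn (about 10° over), and the knob is still gripped with about 2 N of downward push. The hand-in returned no verdict.

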